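# Refit the extractor's filter cover

### The arm

A 6-joint arm with a two-finger parallel gripper is mounted at the origin on the work surface. World frame = base frame: x ahead of the robot, y to its left, z up, the work surface at z = 0. Lengths are in m, angles in rad, forces in N, time in s.
With the tool pointing down it reaches from about 0.275 to 0.825 m from the base axis. Payload 4.9 kg.
Tool frame: the origin (TCP) lies midway between the tips of the shut fingers; the grasp point (between the pads) lies 19 mm behind it (bot.grip_depth is the distance from the TCP to the grasp point, in m); z points along the fingers, y is the line along which they close (so a half turn about z gives the same grasp; the last joint's range is limited). The gripper opens to 85 mm and grips with 20 to 120 N. Pads are 22 mm wide; open, the fingers measure 114 mm over their backs; the gripper's body (76 mm by 85 mm) begins 54 mm behind the grasp point. The pads swing forward as they close: fully open they stand 13 mm farther back than shut.
Start: joints at [1.112, 0.326, -0.193, 1.052, 0, 1.437], TCP at [0.176, 0.521, 0.207] pointing down, gripper open.
Joint ranges: [-2.65, 2.65], [-0.97, 1.79], [-1.3, 1.35], [-1.93, 2.1], [-1.47, 1.37], [-3.14, 3.14]. Speed limits (rad/s): [2.57, 2.57, 3.14, 3.14, 3.14, 3.14].

### API

Orientations are given as a unit quaternion [w, x, y, z].
In Python, from cell import bot gives the robot as it stands. Calls block until the motion is done:
- bot.move_pose(position, orientation): joint-space move of the TCP to a pose.
- bot.move_linear(position, speed=0.15, rotation=None, until_force=None): straight line of the TCP; rotation=None keeps the orientation; speed is the mean speed in m/s. With until_force (N) it stops when the force on the tool has changed by that much, and returns True; else False.
- bot.goto_joints(angles): joint-space move.
- bot.set_gripper(opening, grasp_force=None): opening from 0.0 (shut) to 1.0 (fully open); grasp_force is the grip in N (None keeps the last); returns when the fingers have stopped.
- bot.wait(seconds).
- bot.solve_ik(position, orientation): joint angles nearest the present ones, or None.
- bot.camera(name): name is "scene" or "side" or "wrist"; returns the picture (384x512x3 uint8, red, green, blue); there is no depth.
- bot.calibration(name): a dict with "mtx" (3x3 intrinsics, pixels), "extrinsics" (4x4, takes a point from world to camera coordinates); the wrist camera has in their place "hand_eye" (4x4, takes a point from camera to tool coordinates, whose origin is the TCP and whose axes are the flange's). Camera axes: x right, y down, z forward; pixel columns grow to the right and rows downward; lengths in m; the calibration is good to about 2 mm. The wrist camera is an equidistant fisheye: a pixel r from the principal point sees the ray r / f radians off the axis. A picture is of the moment at which its call begins: read the wrist's pose just before it. calibration takes no time and is no camera call.
A pose or a line that the arm cannot do raises bot.PlanningError and nothing moves.
- bot.close_job(): hands the job in; it is judged then, once.
Trained networks look in the newest picture that a camera, given by its name, has taken for a name from the list of things; names that differ only in an ending like _2 or _b are one class to them, and where a whole thing is asked for, a point or a joint stands for the part that bears it (a point fixed in the world has none). Each returns a list of dicts, best first, with "confidence" (0 to 1); they miss things now and then, are a little off and sometimes report something else, mostly with a low value. They report only what shows in the picture. A call takes as long as a camera call. They do not tell look-alikes from the thing itself.
- bot.search_frame(camera, thing): "bbox" ([left, top, width, height] in pixels, round what is visible of it).
Readings, each from a call of its own:
- bot.read_clock(): time.
- bot.read_joint_positions(): joint angles.
- bot.read_joint_vel(): joint speeds.
- bot.read_joint_efforts(): joint torques, N m.
- bot.read_position(): TCP position.
- bot.read_tool_rot(): TCP orientation.
- bot.read_ft_force(): force on the tool from outside, world axes, zero at the start.
- bot.read_moment(): the same for the moment, N m.
- bot.read_gripper_width(): opening from 0.0 (shut) to 1.0 (fully open).
- bot.read_finger_force(): force on a finger pad.
Only numpy, scipy, OpenCV 4.12 (cv2) and the standard library are available. Lean on these libraries where they do the work, as an engineer would, in place of code of your own. Each camera call takes 0.05 s, during which the arm holds its last target. There are 200 camera calls.

### The job

Put the loose metal cover back on the spray extractor's filter box: hold it by its black grip, tilted with its lip end low, push the lip in under the box's ledge against the springy seal strip, then swing the other end down inside the end stop until the cover lies fully home, flat on the rim, square and centred over the opening, and let go. Work gently, feeling your way: do not force the cover against the box, and leave the other things on the bench where they are.

Things in the scene. Friction and masses are not known exactly. Their poses are not given: they have to be found in the camera images.
- cover_grip (a point): centre of the black fin grip of the loose aluminium cover (0.2-0.4 kg, lies flat, fin up). The upright fin is 14 thick (along x), 60 wide (y), its top 46 above the plate's underside; this point is 30 above the underside, mid-length. Axes: x from lip end to plain end, z out of the plate. Pinch it from above across the 14 mm, at 60 N or more, or the cover pivots in the fingers.
- cover: the whole cover: plate 170 long overall (x) and 5 thick, 110 wide, of which the last 24 at the -x end are narrowed to a lip 90 wide, same thickness and underside. Origin on the underside, 30 below cover_grip, same axes
- cover_lip (a point): middle of the lip's end edge, on the cover's underside: 85 towards -x and 30 below cover_grip. Same axes. While hooking and swinging, keep the cover's contact force with the box well below 22 N
- filterbox: grey filter box, fixed, 200 x 130, open top; origin at bench height, mid-box; x from ledge end to stop end, y across, z up. On it is a steel top frame: rim round a 94 x 94 opening, ledge and seal strip at -x, stop bar at +x. The frame is bolted in slotted holes: all of it together may sit up to 12 mm either way along x from the nominal places told here, unmeasured; heights and y are exact
- box_top (a point): mid-box, at the height of the rim's flat top on which the cover lies (90 above the bench). Same axes as the box. Rim is 130 wide; at the ledge end it is solid from nominal x = -110 to -34, at the stop end from +60
- ledge (a point): nominal place (true one up to 12 mm off along x) of the ledge's nose edge, on its underside: x = -75, 12 above the rim; ledge 6 thick. Slot under it opens to +x, cheeks 104 apart. In it a springy black seal strip, face nominally at x = -82, gives 6 mm to -x: 2 N at first, 11 N at the end, then solid. A lip tilted 8 to 14 degrees goes in; over 20 is too steep for the slot
- stop (a point): nominal place (true one up to 12 mm off along x) of the stop bar's inner face, x = +85, at its foot on the rim; bar 12 high. Stop to ledge nose is 160, stop to free strip 167: the 170 cover passes the stop only tilted, lip first, with the strip pressed in 4 to 6 mm (8 to 11 N); with less it lands on the stop. Seated, the strip holds it against the stop
- thinner_mid (a point): bystander, not to be moved: capped solvent bottle, 56 dia x 130 tall; this point is at its middle, half-way up
- paintcan_mid (a point): bystander, not to be moved: metal paint can, 90 dia x 110 tall; this point is at its middle, half-way up
- mixcup_mid (a point): bystander, not to be moved: small open white cup, 44 dia x 45 tall; this point is at its middle, half-way up
- tape_mid (a point): bystander, not to be moved: roll of masking tape lying flat, 60 dia x 24 tall; this point is at its middle, half-way up
- sandblock_mid (a point): bystander, not to be moved: cork sanding block, 100 x 55 x 30; this point is at its middle, half-way up
- cartridge_mid (a point): bystander, not to be moved: round grey respirator cartridge, 68 dia x 36 tall; this point is at its middle, half-way up
- spatula_mid (a point): bystander, not to be moved: spatula lying flat on the bench, about 250 long; this point is at its middle, half-way up
Things that resemble listed ones, but are neither listed nor needed, are in the scene too. What is shaped like the cover but orange or turquoise is not meant.

How it is judged:
On the way:
1. the cover, tilted with its lip end low, has its lip pushed in at the ledge end of the box, between rim and ledge (angle between cover_grip's own z axis and vertical above 0.05 rad and x of cover_lip in the frame of box_top between -0.112 and -0.072 m and z of cover_lip in the frame of box_top between -0.004 and 0.011 m), for 0.1 s.
At the end, for the whole second after the job is handed in: the cover lies flat on the rim (tilt under 0.03 rad, within 3 to 4 mm of rim height at the lip and at the middle), its lip under the ledge and its plain end inside the end stop, the grip within 9 mm of the box's middle line, square to the box within 0.09 rad, released and at rest (angle between cover_grip's own z axis and vertical below 0.03 rad and z of cover_lip in the frame of box_top between -0.003 and 0.004 m and z of cover_grip in the frame of box_top between 0.026 and 0.034 m and x of cover_grip in the frame of box_top between -0.022 and 0.017 m and y of cover_grip in the frame of box_top between -0.009 and 0.009 m and y of cover_lip in the frame of box_top between -0.012 and 0.012 m and angle between the x axis of cover_grip and the x axis of box_top, either way round below 0.09 rad and x of cover_lip in the frame of box_top between -0.112 and -0.066 m and linear speed of cover below 0.01 m/s); the robot touches nothing.
It fails at once if while still tilted, the cover is forced against the filter box with more than 22 N (contact force between cover and filterbox above 22 N and angle between cover_grip's own z axis and vertical above 0.03 rad).
It fails at once if a bystander is moved by more than 30 mm (distance of any of thinner_mid, paintcan_mid, mixcup_mid, tape_mid, sandblock_mid, cartridge_mid, spatula_mid from where it was at the start of the episode above 0.03 m).
It also fails if it takes over 51 s, if anything falls off the work surface, if the arm or the gripper's body presses on something with over 40 N, if the wrist force passes 120 N, or if a joint passes its speed limit or range.

## Working session

There is one attempt and no reset: what is moved stays moved. The work goes in short steps, each a Python script; the robot and the scene stay as the last script left them, time stands still between calls to the robot, and variables do not carry over. Pictures are saved under pics/ and viewed, at most 10 in all, crops included, and the job is handed in when it is done.

```bash
mkdir -p pics; ls
python3 - <<'E'
from cell import bot
import cv2,numpy as np
a=bot.camera("scene");b=bot.camera("side");
cv2.imwrite("pics/a.png",np.hstack([a,b])[:,:,::-1][:, :, :])
im=cv2.imread("pics/a.png");cv2.imwrite("pics/scene.png",cv2.resize(im[:,:512],(800,600)));cv2.imwrite("pics/side.png",cv2.resize(im[:,512:],(800,600)))
for c in("scene","side"):
  print(c,bot.calibration(c))
  for t in("cover_grip","cover","filterbox"):
    print(t,bot.search_frame(c,t)[:4])
print(bot.calibration("wrist"),bot.read_clock())
E
```

```text
pics
scene {'mtx': array([[368.31907625,   0.        , 250.50193312],
       [  0.        , 368.31907625, 193.43409174],
       [  0.        ,   0.        ,   1.        ]]), 'extrinsics': array([[-0.36749241,  0.9298618 , -0.01750303,  0.25861804],
       [ 0.58141189,  0.21501054, -0.78468508, -0.22264901],
       [-0.72588535, -0.29854228, -0.61964745,  1.52174973],
       [ 0.        ,  0.        ,  0.        ,  1.        ]])}
cover_grip [{'bbox': [181.1, 196.8, 57.7, 41.5], 'confidence': 0.88}, {'bbox': [305.6, 183.7, 55.6, 26.5], 'confidence': 0.85}, {'bbox': [178.6, 158.4, 48.2, 32.2], 'confidence': 0.75}, {'bbox': [274.5, 188.5, 14.3, 19.1], 'confidence': 0.24}]
cover [{'bbox': [176.7, 158.4, 52.9, 27.7], 'confidence': 0.75}, {'bbox': [308.5, 185.1, 53.2, 23.7], 'confidence': 0.66}, {'bbox': [181.1, 192.4, 56.5, 44.2], 'confidence': 0.57}]
filterbox [{'bbox': [292.8, 197.9, 69.7, 90.7], 'confidence': 0.7}]
side {'mtx': array([[423.29122681,   0.        , 251.06589483],
       [  0.        , 423.29122681, 191.6658322 ],
       [  0.        ,   0.        ,   1.        ]]), 'extr
[... 663 characters left out ...]
x': [275.8, 152.4, 45.6, 29.5], 'confidence': 0.81}, {'bbox': [281.3, 234.6, 44.5, 44.6], 'confidence': 0.61}]
filterbox [{'bbox': [184.4, 220.3, 71.6, 58.8], 'confidence': 0.59}]
{'mtx': array([[297.31863964,   0.        , 251.9840084 ],
       [  0.        , 297.31863964, 189.7285903 ],
       [  0.        ,   0.        ,   1.        ]]), 'hand_eye': array([[-1.36300261e-04, -9.59909546e-01, -2.80309907e-01,
         7.17928905e-02],
       [ 9.99999981e-01, -1.69665998e-04,  9.47656583e-05,
        -1.11170448e-03],
       [-1.38525520e-04, -2.80309889e-01,  9.59909551e-01,
        -1.66896643e-01],
       [ 0.00000000e+00,  0.00000000e+00,  0.00000000e+00,
         1.00000000e+00]])} 0.4
```

View pics/scene.png

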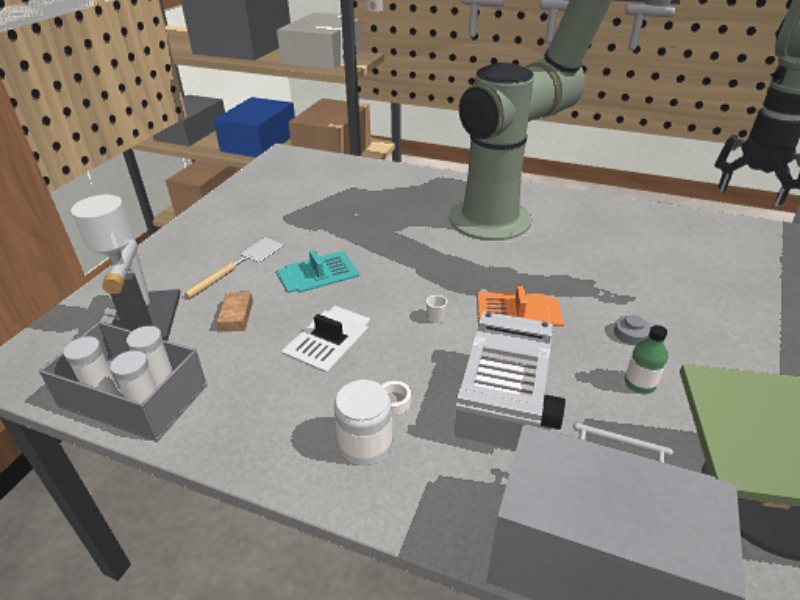

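View pics/side.png

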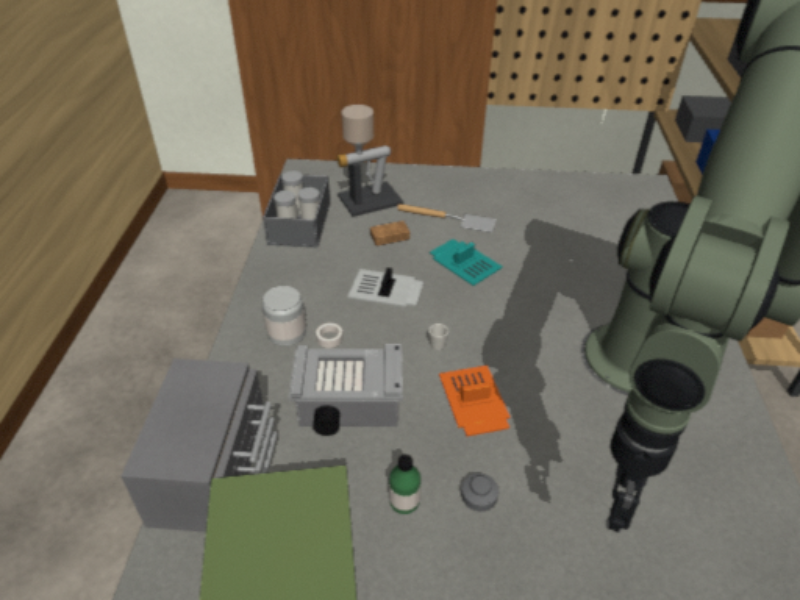

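```bash
cat > h.py <<'E'
from cell import bot
import cv2,numpy as np
from scipy.spatial.transform import Rotation as R
def ray(cam,uv):
    c=bot.calibration(cam);K=c["mtx"];E=c["extrinsics"]
    d=np.linalg.inv(K)@[*uv,1]; Rm=E[:3,:3]
    return -Rm.T@E[:3,3], Rm.T@d
def plane(o,d,z): return o+d*(z-o[2])/d[2]
def wcam():
    p=np.array(bot.read_position());q=bot.read_tool_rot()
    T=np.eye(4);T[:3,:3]=R.from_quat(np.roll(q,-1)).as_matrix();T[:3,3]=p
    return T@bot.calibration("wrist")["hand_eye"]
def wray(T,uv):
    K=bot.calibration("wrist")["mtx"];x=(np.array(uv,float)-K[:2,2])/K[0,0];r=np.hypot(*x)
    d=np.array([*(x*np.sin(r)/max(r,1e-9)),np.cos(r)]);return T[:3,3],T[:3,:3]@d
def wproj(T,P):
    c=np.linalg.inv(T)@[*P,1];c=c[:3];r=np.arctan2(np.hypot(c[0],c[1]),c[2])
    K=bot.calibration("wrist")["mtx"];return K[:2,2]+K[0,0]*r*c[:2]/np.hypot(c[0],c[1])
def tri(rays):
    A=0;b=0
    for o,d in rays:
        d=d/np.linalg.norm(d);M=np.eye(3)-np.outer(d,d);A=A+M;b=b+M@o
    return np.linalg.solve(A,b)
def quat(Rm): return np.roll(R.from_matrix(Rm).as_quat(),1)
def down(yaw):  # tool z down, tool y along world direction yaw
    y=np.array([np.cos(yaw),np.sin(yaw),0]);z=np.array([0,0,-1.]);return np.column_stack([np.cross(y,z),y,z])
E
python3 - <<'E'
from h import *
s=1.5625
f=lambda c,u,v,z:plane(*ray(c,(u/s,v/s)),z).round(3)
print("lip",f("scene",356,317,.005),f("side",420,291,.005))
print("plain",f("scene",307,356,.005),f("side",354,285,.005))
print("grip",tri([ray("scene",(327/s,328/s)),ray("side",(388/s,283/s))]))
# box rim corners / bars
print("robot-side bar",f("scene",517,325,.1),f("side",394,370,.1))
print("far bar",f("scene",485,412,.1),f("side",300,372,.1))
print("thinner",f("scene",646,388,0),f("side",405,510,0),"knob",f("scene",553,411,.05),"bigbox",[f("side",*p,.15) for p in((165,362),(248,367),(230,480))])
print(quat(down(0)),R.from_quat(np.roll(bot.read_tool_rot(),-1)).as_matrix().round(2))
E
```

```text
lip [ 0.502 -0.159  0.005] [ 0.487 -0.182  0.005]
plain [ 0.642 -0.2    0.005] [ 0.653 -0.191  0.005]
grip [ 0.56731672 -0.19244197  0.01706124]
robot-side bar [0.524 0.172 0.1  ] [0.523 0.17  0.1  ]
far bar [0.741 0.169 0.1  ] [0.709 0.191 0.1  ]
thinner [0.497 0.412 0.   ] [0.483 0.417 0.   ] knob [0.657 0.265 0.05 ] bigbox [array([0.958, 0.232, 0.15 ]), array([0.797, 0.231, 0.15 ]), array([0.765, 0.475, 0.15 ])]
[0.         0.70710678 0.70710678 0.        ] [[-0.95  0.32 -0.  ]
 [ 0.32  0.95 -0.  ]
 [ 0.   -0.   -1.  ]]
```

Run:
```python
from h import *
for yaw in(0,np.pi):print(bot.solve_ik([.625,.175,.30],quat(down(yaw))),bot.solve_ik([.567,-.19,.2],quat(down(yaw))))
yaw=0
bot.move_pose([.625,.175,.30],quat(down(yaw)))
T=wcam();np.save("Tbox.npy",T);a=bot.camera("wrist");cv2.imwrite("pics/wbox.png",a[:,:,::-1])
bot.move_pose([.567,-.19,.24],quat(down(yaw)))
T=wcam();np.save("Tcov.npy",T);a=bot.camera("wrist");cv2.imwrite("pics/wcov.png",a[:,:,::-1])
print(bot.read_clock())
for n in("wbox","wcov"):
  cv2.imwrite(f"pics/{n}L.png",cv2.resize(cv2.imread(f"pics/{n}.png"),(800,600),interpolation=cv2.INTER_CUBIC))
```

```text
[0.15936561 0.48745129 0.28711805 1.37046309 0.         1.73016193] [-0.4467294   0.41958676 -0.07121944  1.07999013  0.          1.12406692]
[ 0.15936561  0.48745129  0.28711805  1.37046309  0.         -1.41143072] [-0.4467294   0.41958676 -0.07121944  1.07999013  0.         -2.01752573]
3.9667
```

View pics/wboxL.png

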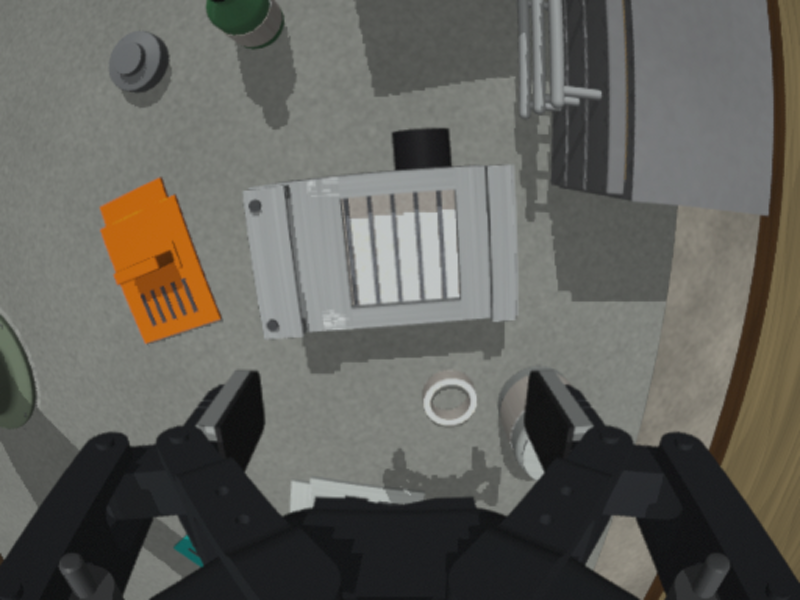

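View pics/wcovL.png

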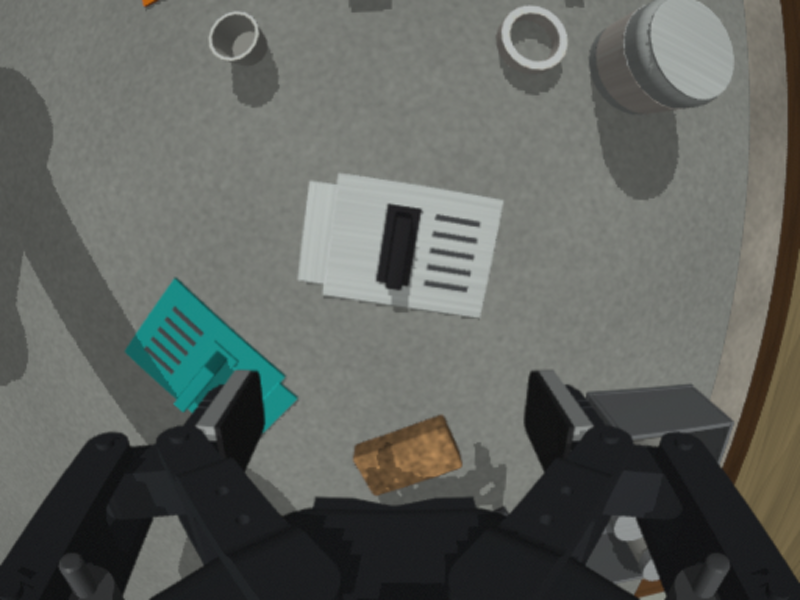

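```bash
cat > fit.py <<'E'
from h import *
from scipy.optimize import least_squares
s=1.5625
def fit(T,pts,uv,x0):
    uv=np.array(uv,float)/s; pts=np.array(pts)
    def W(p): 
        c,n=np.cos(p[2]),np.sin(p[2]);return np.c_[p[0]+c*pts[:,0]-n*pts[:,1],p[1]+n*pts[:,0]+c*pts[:,1],pts[:,2]]
    f=lambda p:(np.array([wproj(T,w) for w in W(p)])-uv).ravel()
    r=least_squares(f,x0,x_scale=[.01,.01,.01],loss='soft_l1');return r.x,f(r.x).reshape(-1,2)
E
python3 - <<'E'
from fit import *
p,e=fit(np.load("Tbox.npy"),[(-.075,.065,.108),(-.075,-.065,.108),(.085,.065,.102),(.085,-.065,.102),(-.034,.047,.09),(.06,.047,.09),(.06,-.047,.09),(-.034,-.047,.09)],
 [(287,184),(302,335),(488,166),(492,320),(342,198),(456,190),(461,298),(352,307)],[.62,.175,0])
print(p.round(4));print(e.round(1).tolist())
p,e=fit(np.load("Tcov.npy"),[(-.085,.045,.005),(-.085,-.045,.005),(.085,.055,.005),(.085,-.055,.005),(-.007,.03,.046),(.007,.03,.046),(.007,-.03,.046),(-.007,-.03,.046)],
 [(310,181),(298,280),(503,199),(480,318),(387,205),(421,209),(409,290),(377,284)],[.57,-.19,-.1])
print(p.round(4));print(e.round(1).tolist())
E
```

```text
[0.6179 0.1762 0.0729]
[[-1.6, -2.1], [0.9, 1.6], [0.4, -0.2], [0.5, 1.4], [-0.8, -0.7], [0.3, -0.7], [0.1, 1.2], [-0.5, 0.2]]
[ 0.5711 -0.1874 -0.1502]
[[-0.4, -1.2], [-0.1, -0.9], [0.4, -0.7], [0.1, -1.4], [5.8, 5.3], [-4.6, 4.5], [-4.5, -0.4], [4.9, 1.9]]
```

Run:
```python
from fit import *
p,e=fit(np.load("Tcov.npy"),[(-.085,.045,.005),(-.085,-.045,.005),(.085,.055,.005),(.085,-.055,.005)],[(310,181),(298,280),(503,199),(480,318)],[.57,-.19,-.1])
print(p.round(4),e.round(1).tolist())
q=quat(down(p[2]))
bot.move_pose([p[0],p[1],.09],q)
bot.move_linear([p[0],p[1],.011],speed=.08,until_force=6)
print(bot.read_position(),bot.read_ft_force())
bot.set_gripper(0.0,grasp_force=100)
print(bot.read_gripper_width(),bot.read_finger_force(),bot.read_position(),bot.read_ft_force())
tc=np.array(bot.read_position());np.save("h.npy",tc[2])
bot.move_linear([*tc[:2],.25],speed=.15)
f=[bot.read_ft_force() for _ in range(4)];print(f,bot.read_moment(),bot.read_clock())
T=wcam();a=bot.camera("wrist");np.save("Tg.npy",T);cv2.imwrite("pics/g.png",cv2.resize(a[:,:,::-1],(800,600)))
```

```text
[ 0.5711 -0.1889 -0.1505] [[-0.4, -0.1], [-0.0, 0.1], [0.4, 0.4], [0.0, -0.4]]
[ 0.57167029 -0.18914372  0.01156878] [0.55373485 0.04300648 0.45639899]
0.1231988645753841 98.63982796669006 [ 0.57125174 -0.18893243  0.01145152] [-2.00423628  0.51415116  5.23302702]
[array([-0.38700598,  0.2591065 , -3.17845826]), array([-0.38700598,  0.2591065 , -3.17845826]), array([-0.38700598,  0.2591065 , -3.17845826]), array([-0.38700598,  0.2591065 , -3.17845826])] [0.02479138 0.0190339  0.04476118] 8.1667
```

View pics/g.png

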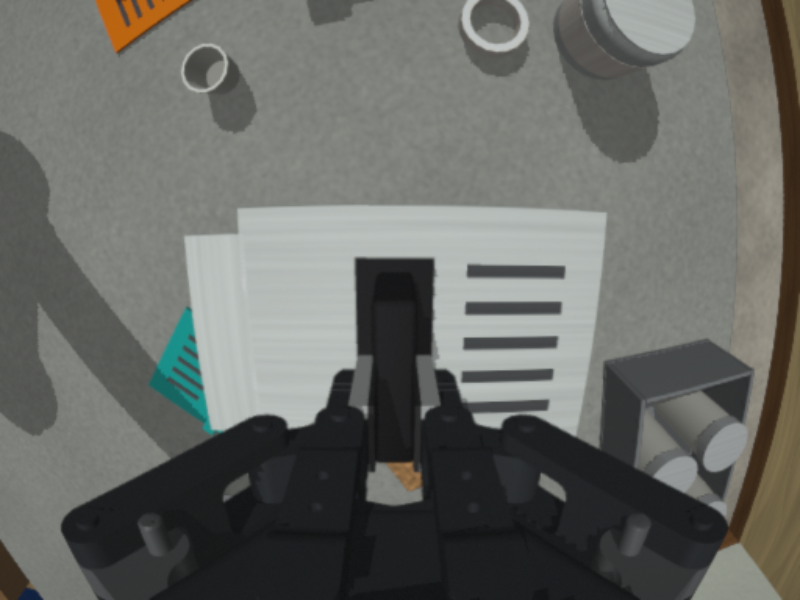

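```bash
cat > k.py <<'E'
from fit import *
BOX=np.array([.6179,.1762,.0729]);H=float(np.load("h.npy"));OFF=np.array([0.,0.])
def pose(lx,lz,deg,y=0.):
    """lx,lz: lip-end top edge in frame coords (z above rim); tilt deg -> TCP pos, quat"""
    Rb=R.from_euler('z',BOX[2]).as_matrix();Rc=Rb@R.from_euler('y',-deg,degrees=True).as_matrix()
    lip=np.array([BOX[0],BOX[1],.09])+Rb@[lx,y,lz]
    p=lip+Rc@(np.array([OFF[0],OFF[1],H])-np.array([-.085,0,.005]))
    return p,quat(np.column_stack([Rc[:,1],Rc[:,0],-Rc[:,2]]))
def fbox():
    return R.from_euler('z',-BOX[2]).apply(bot.read_ft_force())
def actual():  # lip-top edge & tilt from actual TCP (rigid grasp)
    p=np.array(bot.read_position());M=R.from_quat(np.roll(bot.read_tool_rot(),-1)).as_matrix()
    Rc=np.column_stack([M[:,1],M[:,0],-M[:,2]]);w=p+Rc@(np.array([-.085,0,.005])-np.array([OFF[0],OFF[1],H]))
    l=R.from_euler('z',-BOX[2]).apply(w-[BOX[0],BOX[1],.09]);return (l*1000).round(2),np.degrees(np.arcsin(Rc[2,0])).round(2)
E
python3 - <<'E'
from k import *
T=np.load("Tg.npy")
t=np.array([.5711,-.1889,.25]) ;z=t[2]-H
p,e=fit(T,[(-.085,.045,z+.005),(-.061,.055,z+.005),(.085,.055,z+.005)],[(187,236),(238,208),(606,212)],[.571,-.189,-.15])
print(p,e.round(1).tolist(), R.from_euler('z',.1505).apply([p[0]-t[0],p[1]-t[1],0]))
seed=None
for a in[(-.045,.06,11),(-.06,.006,11),(-.09,.006,11),(-.09,.005,0)]:
  P,q=pose(*a);print(a,P.round(3),bot.solve_ik(P,q))
E
```

```text
[ 0.57093965 -0.18865585 -0.15175105] [[-1.6, -0.1], [-0.1, 0.2], [2.3, -0.0]] [-0.00019515  0.00021735  0.        ]
(-0.045, 0.06, 11) [0.655 0.179 0.173] [ 0.16671417  0.43920249 -0.13468192  0.80574947 -0.01787529  1.66289669]
(-0.06, 0.006, 11) [0.64  0.178 0.119] [ 0.16906219  0.46105812 -0.24910674  0.66951074 -0.01832137  1.66520232]
(-0.09, 0.006, 11) [0.61  0.176 0.119] [ 0.17412571  0.41191309 -0.32927595  0.63858005 -0.019283    1.67017457]
(-0.09, 0.005, 0) [0.613 0.176 0.101] [ 0.16369794  0.56683998 -0.0928221   0.91113425  0.          1.66159427]
```

Run:
```python
from k import *
P,q=pose(-.05,.09,11);bot.move_pose(P,q);bot.wait(.3)
print(actual(),fbox())
P,q=pose(-.056,.02,11);print(bot.move_linear(P,speed=.1,rotation=q,until_force=4),actual())
P,q=pose(-.056,.007,11);print(bot.move_linear(P,speed=.02,rotation=q,until_force=3),actual())
bot.wait(.3);print(actual(),fbox(),bot.read_moment(),bot.read_clock())
T=wcam();a=bot.camera("wrist");np.save("Tp.npy",T);cv2.imwrite("pics/p.png",cv2.resize(a[:,:,::-1],(800,600)))
a=bot.camera("side");cv2.imwrite("pics/ps.png",cv2.resize(a[190:310,160:310,::-1],(750,600),interpolation=cv2.INTER_CUBIC))
```

```text
(array([-49.75,  -0.84,  90.09]), np.float64(11.01)) [ 0.06738975  0.21503568 -3.04967054]
False (array([-55.27,   0.09,  20.66]), np.float64(11.08))
False (array([-5.59e+01, -1.00e-02,  7.03e+00]), np.float64(11.01))
(array([-55.91,  -0.  ,   7.1 ]), np.float64(11.01)) [ 0.04509547 -0.52571854 -3.0256193 ] [-0.03824134  0.31951262  0.03953062] 11.875
```

View pics/p.png

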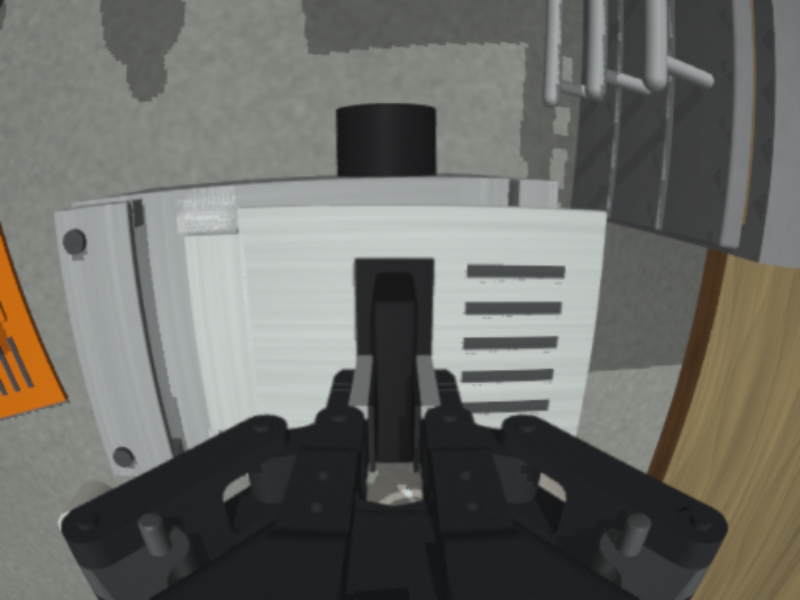

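Run:
```python
from k import *
T=np.load("Tp.npy")
for uv in((128,203),(163,440)):
  w=plane(*wray(T,np.array(uv)/s),.108);print("nose",R.from_euler('z',-BOX[2]).apply(w-[*BOX[:2],.09])*1000)
P,q=pose(-.070,.0065,11);print(bot.move_linear(P,speed=.03,rotation=q,until_force=3),actual(),fbox())
P,q=pose(-.09,.0065,11);print(bot.move_linear(P,speed=.01,rotation=q,until_force=1.5),actual(),fbox())
bot.wait(.2);print(actual(),fbox(),bot.read_clock())
```

```text
nose [-75.91500991  61.16091453  18.        ]
nose [-77.87653339 -42.93119946  18.        ]
False (array([-6.991e+01,  2.000e-02,  6.630e+00]), np.float64(11.02)) [ 1.27677002 -0.32097249 -2.54917553]
True (array([-8.239e+01,  8.000e-02,  6.170e+00]), np.float64(11.03)) [ 1.97280763  0.89729421 -2.00094247]
(array([-8.301e+01, -1.000e-02,  5.350e+00]), np.float64(10.92)) [ 3.4105241   0.01170824 -2.3956806 ] 14.025
```

Run:
```python
from k import *
for x in(-84,-85,-86,-86.6,-87):
  P,q=pose(x/1e3,.0063,11);r=bot.move_linear(P,speed=.01,rotation=q,until_force=6);bot.wait(.1)
  f=fbox();print(r,*actual(),f.round(2),bot.read_moment().round(2))
  if r or f[0]>10:break
print(bot.read_clock())
```

```text
False [-8.388e+01 -2.000e-02  6.200e+00] 11.01 [ 3.45 -0.28 -3.1 ] [ 0.1  -0.72  0.08]
False [-8.471e+01  1.000e-02  6.410e+00] 11.03 [ 4.91 -0.04 -3.73] [ 0.11 -0.94  0.21]
False [-8.532e+01  3.000e-02  6.570e+00] 11.07 [ 5.21  0.43 -4.29] [ 0.15 -1.11  0.19]
False [-8.566e+01  5.000e-02  6.650e+00] 11.1 [ 6.41  0.42 -2.98] [ 0.19 -1.17  0.12]
False [-8.588e+01  4.000e-02  6.700e+00] 11.12 [ 5.84 -0.72 -3.61] [ 0.13 -1.27  0.19]
15.8167
```

Run:
```python
from k import *
for x in(-88,-89,-90,-91,-92,-93):
  P,q=pose(x/1e3,.0061,11);r=bot.move_linear(P,speed=.01,rotation=q,until_force=6);bot.wait(.1)
  f=np.mean([(bot.wait(.03),fbox())[1] for _ in range(4)],0);print(x,r,*actual(),f.round(2),bot.read_moment().round(2))
  if r or f[0]>9.2:break
print(bot.read_clock())
```

```text
-88 False [-86.35   0.1    6.73] 11.17 [ 6.62  0.61 -3.45] [ 0.21 -1.49  0.12]
-89 False [-86.95   0.1    6.88] 11.22 [ 7.29  0.39 -2.69] [ 0.18 -1.68  0.22]
-90 False [-87.52   0.12   7.04] 11.26 [ 8.03  0.43 -2.94] [ 0.2  -1.73  0.13]
-91 False [-88.05   0.17   7.2 ] 11.31 [ 8.48  0.63 -3.12] [ 0.25 -1.93  0.18]
-92 False [-88.66   0.15   7.32] 11.35 [ 9.38  0.56 -3.02] [ 0.26 -2.11  0.22]
18.2333
```

Run:
```python
from k import *
x=-92.;d=11.
while d>2.6:
  d-=1.;z=5.0+1.1*max(d,0)/11-.5*(11-d)/11
  P,q=pose(x/1e3,z/1e3,d);r=bot.move_linear(P,speed=.012,rotation=q,until_force=5);bot.wait(.08)
  f=np.mean([(bot.wait(.03),fbox())[1] for _ in range(3)],0);print(d,x,r,*actual(),f.round(2),bot.read_moment().round(2))
  if r or f[0]>13 or f[2]>2:break
  if f[0]<8.9:x-=.6
  if f[0]>10.2:x+=.5
print(bot.read_clock())
```

```text
10.0 -92.0 False [-88.53   0.2    7.16] 10.37 [ 9.31  0.23 -1.9 ] [ 0.27 -2.13  0.25]
9.0 -92.0 False [-88.46   0.2    7.03] 9.38 [ 9.05  0.19 -2.89] [ 0.27 -2.1   0.24]
8.0 -92.0 False [-88.33   0.22   6.94] 8.39 [ 9.86  0.33 -2.46] [ 0.29 -2.17  0.2 ]
7.0 -92.0 False [-88.27   0.21   6.79] 7.4 [ 9.29  0.76 -2.09] [ 0.32 -2.19  0.21]
6.0 -92.0 False [-88.19   0.26   6.67] 6.41 [ 9.97  0.68 -1.6 ] [ 0.29 -2.2   0.27]
5.0 -92.0 False [-88.11   0.28   6.51] 5.42 [ 9.26  1.01 -1.22] [ 0.31 -2.23  0.18]
4.0 -92.0 False [-88.02   0.29   6.38] 4.43 [ 9.19  0.58 -1.29] [ 0.37 -2.17  0.28]
3.0 -92.0 False [-87.98   0.33   6.23] 3.44 [ 9.64  0.67 -1.1 ] [ 0.37 -2.22  0.21]
2.0 -92.0 False [-87.95   0.36   6.09] 2.45 [ 9.65  1.34 -0.77] [ 0.32 -2.26  0.24]
22.4333
```

Run:
```python
from k import *
x=-92.
for d,z in((1.2,4.5),(.4,4.3),(-.3,4.1),(-.4,3.6),(-.4,3.1),(-.4,2.6),(-.4,2.)):
  P,q=pose(x/1e3,z/1e3,d);r=bot.move_linear(P,speed=.012,rotation=q,until_force=6);bot.wait(.08)
  f=np.mean([(bot.wait(.03),fbox())[1] for _ in range(3)],0);print(d,z,r,*actual(),f.round(2),bot.read_moment().round(2))
  if r or f[2]>4:break
print(bot.read_clock())
a=bot.camera("side");cv2.imwrite("pics/ss.png",cv2.resize(a[190:310,160:310,::-1],(750,600),interpolation=cv2.INTER_CUBIC))
```

```text
1.2 4.5 False [-87.85   0.37   5.83] 1.66 [10.16  0.93 -0.72] [ 0.32 -2.22  0.26]
0.4 4.3 False [-87.81   0.4    5.66] 0.87 [10.17  0.66 -0.1 ] [ 0.29 -2.21  0.22]
-0.3 4.1 False [-87.72   0.42   5.51] 0.18 [10.45  1.1   0.44] [ 0.38 -2.21  0.2 ]
-0.4 3.6 False [-87.6    0.43   5.14] 0.1 [10.07  1.5   0.94] [ 0.31 -2.16  0.23]
-0.4 3.1 False [-87.5    0.41   4.85] 0.12 [9.9  0.97 2.02] [ 0.36 -2.06  0.25]
-0.4 2.6 False [-87.42   0.39   4.81] 0.14 [8.53 0.84 4.69] [ 0.26 -1.87  0.24]
25.075
```

View pics/ss.png

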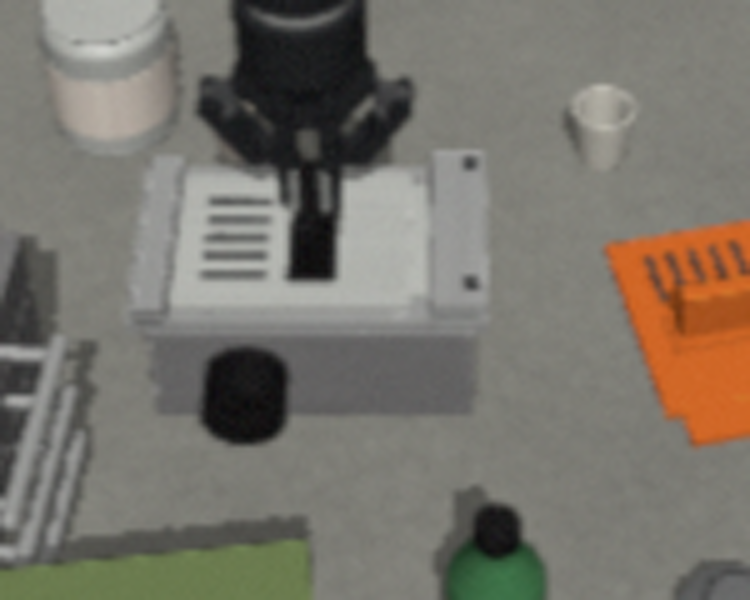

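Run:
```python
from k import *
P,q=pose(-.0885,.0026,-.2);print(bot.move_linear(P,speed=.012,rotation=q,until_force=10),actual(),fbox())
bot.set_gripper(0.6);bot.wait(.2)
p=np.array(bot.read_position());print(p,fbox())
print(bot.move_linear(p+[0,0,.12],speed=.08,until_force=5),bot.read_position())
P=np.array(bot.read_position());print(fbox(),bot.read_gripper_width())
qd=quat(down(BOX[2]));bot.move_pose([BOX[0],BOX[1],.30],qd)
T=wcam();a=bot.camera("wrist");np.save("Tf.npy",T);cv2.imwrite("pics/f.png",cv2.resize(a[:,:,::-1],(800,600)))
print(bot.read_clock())
```

```text
False (array([-85.63,   0.37,   4.8 ]), np.float64(0.16)) [6.17361254 0.53921395 6.68318922]
[0.61423918 0.17590694 0.09858721] [-0.03430398 -0.11326142  0.21512651]
False [0.61390794 0.17583784 0.21793451]
[-0.54658267  0.52983187  0.41198844] 0.6048792312209135
28.3583
```

View pics/f.png

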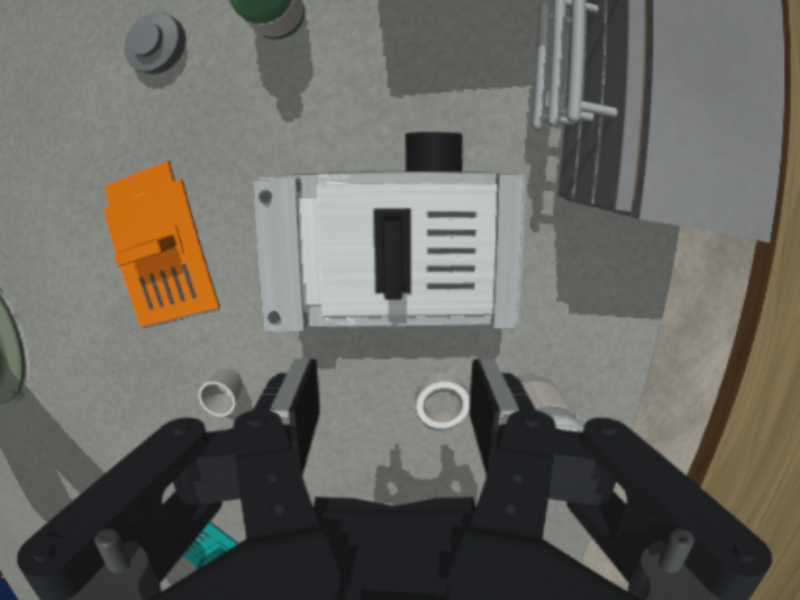

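```bash
python3 -c "
from cell import bot
print(bot.close_job())"
```

```text
the job is handed in; nothing more can be done
None
```

The cover is back on the filter box and the job is handed in at about 28 s on the robot's clock. The last wrist picture shows it square and centred, lip under the ledge and plain end against the stop, and the arm clear of it. Net force read at the wrist stayed near 11 N or less. I didn't measure the other bench items, but the arm felt no contact with them. No verdict came back.

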